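# Empty the mug of drawer knobs into the tray

## Task

Tip the mug low over the wooden tray so that all five wooden knobs drop into the tray, then stand the empty mug upright on the cork coaster, wholly on it, and let go. Leave the glue bottle, try square, sanding block and tape roll where they are.

Things in the scene. Friction and masses are not known exactly. Their poses are not given: they have to be found in the camera images.
- mug: white enamel mug, blue rim and handle, upright at the start with five wooden knobs inside. 80 high, outer diameter 68 at the base, 100 at the rim (flaring wall 3 thick, floor 4 thick), about 280 g. Origin under the centre of its base, z up through the mouth. Its handle points along its -x, at the start roughly towards the robot's left, world +y (within about 40 degrees)
- mug_handle (a point): outer upper corner of the mug's handle, 89 out from the mug's axis (along its -x) and 67 above its base. The handle is a squared D-shaped strap 14 wide (along the mug's y: pinch it there): upper arm 62 to 72 above the base, lower arm 22 to 32, upright bar 84 to 94 out from the axis; open between bar and wall
- mug_rim (a point): centre of the mug's mouth, 80 above its base
- tray: fixed dark wooden open tray with a blue lining, outside 190 (x) x 230 (y) x 45 high, walls 9 thick, inner floor about 9 above the bench; origin under its centre
- coaster: fixed round cork coaster, diameter 120, 6 thick; origin under its centre, on the bench
- knob0: turned wooden drawer knob, diameter 22, 22 high, foot 16 wide, loose in the mug at the start; origin under the centre of its foot, z along its axis
- knob1: turned wooden drawer knob, diameter 22, 22 high, foot 16 wide, loose in the mug at the start; origin under the centre of its foot, z along its axis
- knob2: turned wooden drawer knob, diameter 22, 22 high, foot 16 wide, loose in the mug at the start; origin under the centre of its foot, z along its axis
- knob3: turned wooden drawer knob, diameter 22, 22 high, foot 16 wide, loose in the mug at the start; origin under the centre of its foot, z along its axis
- knob4: turned wooden drawer knob, diameter 22, 22 high, foot 16 wide, loose in the mug at the start; origin under the centre of its foot, z along its axis
- glue: bystander, leave alone: glue bottle, yellow with an orange cap, diameter 56, 160 high; origin under its centre
- square: bystander, leave alone: try square lying flat: dark wooden stock 100 x 22 x 18 along its x with a thin steel blade (30 wide, reaching 130 along its +y); origin under the stock's centre
- sander: bystander, leave alone: cork sanding block 100 x 60 x 35 high; origin under its centre
- tape: bystander, leave alone: blue tape roll lying flat, diameter 90, 25 high; origin under its centre
There are look-alikes about, which are no part of the job. Of the things shaped like the coaster, the cork one is meant.

How it is judged (in metres and radians):
On the way:
1. All five knobs lie in the tray while the mug is still tipped (more than 0.6 rad from upright) (x of knob0 in the frame of tray between -0.088 and 0.088 m and y of knob0 in the frame of tray between -0.108 and 0.108 m and z of each of knob0, knob1, knob2, knob3, knob4 in the frame of tray below 0.055 m and x of knob1 in the frame of tray between -0.088 and 0.088 m and y of knob1 in the frame of tray between -0.108 and 0.108 m and x of knob2 in the frame of tray between -0.088 and 0.088 m and y of knob2 in the frame of tray between -0.108 and 0.108 m and x of knob3 in the frame of tray between -0.088 and 0.088 m and y of knob3 in the frame of tray between -0.108 and 0.108 m and x of knob4 in the frame of tray between -0.088 and 0.088 m and y of knob4 in the frame of tray between -0.108 and 0.108 m and angle between mug's own z axis and vertical above 0.6 rad), for 0.1 s.
At the end, for the whole second after the job is handed in: All five knobs are at rest inside the tray's walls, and the mug stands upright (within 0.1 rad) and at rest on the cork coaster, its axis within 35 mm of the coaster's centre (x of knob0 in the frame of tray between -0.088 and 0.088 m and y of knob0 in the frame of tray between -0.108 and 0.108 m and z of each of knob0, knob1, knob2, knob3, knob4 in the frame of tray below 0.055 m and x of knob1 in the frame of tray between -0.088 and 0.088 m and y of knob1 in the frame of tray between -0.108 and 0.108 m and x of knob2 in the frame of tray between -0.088 and 0.088 m and y of knob2 in the frame of tray between -0.108 and 0.108 m and x of knob3 in the frame of tray between -0.088 and 0.088 m and y of knob3 in the frame of tray between -0.108 and 0.108 m and x of knob4 in the frame of tray between -0.088 and 0.088 m and y of knob4 in the frame of tray between -0.108 and 0.108 m and linear speed of each of knob0, knob1, knob2, knob3, knob4 below 0.03 m/s and angle between mug's own z axis and vertical below 0.1 rad and horizontal distance between mug and coaster below 0.035 m and z of mug in the frame of coaster between 0.003 and 0.01 m and linear speed of mug below 0.02 m/s); the robot touches nothing.
It fails at once if The mug is tipped (beyond 0.8 rad) with the centre of its mouth more than 300 mm above the bench (angle between mug's own z axis and vertical above 0.8 rad and height (world z) of mug_rim above 0.3 m).
It fails at once if A bystander (glue bottle, try square, sanding block or tape roll) is moved by more than 40 mm (distance of any of glue, square, sander, tape from where it was at the start of the episode above 0.04 m).
It also fails if it takes over 51 s, if anything falls off the work surface, if the arm or the gripper's body presses on something with over 40 N, if the wrist force passes 120 N, or if a joint passes its speed limit or range.

## Robot

A 7-joint arm with a two-finger parallel gripper is mounted at the origin on the work surface. World frame = base frame: x ahead of the robot, y to its left, z up, the work surface at z = 0. Lengths are in mm, angles in rad, forces in N, time in s.
With the tool pointing down it reaches from about 425 to 950 mm from the base axis. Payload 16.7 kg.
Tool frame: the origin (TCP) lies at the very end of the fingers, on their centre line; the grasp point (between the pads) lies 19 mm behind it; z points along the fingers, y is the line along which they close (so a half turn about z gives the same grasp; the last joint's range is limited). The gripper opens to 94 mm and grips with 3 to 60 N. Pads are 16 mm wide; open, the fingers measure 119 mm over their backs; the gripper's body (75 mm by 177 mm) begins 78 mm behind the grasp point.
Start: joints at [1.036, 0.426, 0.074, 1.606, -0.034, 1.111, -0.067], TCP at [253.344, -625.613, 205.467] pointing down, gripper open.
Joint ranges: [-2.85, 2.85], [-0.5, 2.14], [-1.23, 1.37], [0.21, 2.46], [-1.02, 4.16], [0.16, 2.05], [-2.73, 2.73]. Speed limits (rad/s): [1.89, 1.89, 2.39, 2.39, 3.01, 3.01, 3.01].

## Interface

Orientations are given as a unit quaternion [w, x, y, z].
In Python, from bench import env, viewer gives the robot as it stands.
- The arm moves only by the shell command python3 -m handwheel 'ROWS' [OPENING]. ROWS is JSON, a list of rows, each an object with "delta_pos": the shift along the world's x, y, z in m, a list of three; "spin": the turn about the world's z in degrees. A call has 1 to 10 rows; each row is the pose to reach, as a shift and turn from the pose commanded when the call began; what a row does not reach only later rows make up. A row lasts 1/12 s, in which the tool goes at most 41.7 mm and 7.16 degrees, less where a joint would pass 70% of its speed; a pose out of reach is approached as far as the arm can. A call with a gripper value outside its range is refused whole. OPENING is the finger opening in m, from 0 to 0.094, set as the call begins (- or left out, the last holds). The fingers move at their own pace and stop on an object; the grip force is fixed at half the most. Time passes only in rows, so rows that repeat a pose let the fingers close. It gives the time, the measured TCP pose, the force, the opening and the grip force at its end, in the units of the state.
- env.read_state(): the state, without advancing time (a new reading comes with each control period).
- viewer.grab_frame(name): name is "scene" or "top" or "wrist"; returns a dict with "pixels" (420x560x3 uint8, blue, green, red), "z_map" (420x560 float32, mm along the optical axis (not along the pixel's ray), 0 where there is no reading), "intrinsics" (3x3 intrinsics, pixels), "xyz" and "attitude" of the camera in the world. Camera axes: x right, y down, z forward; pixel columns grow to the right and rows downward; lengths in mm; the calibration is good to about 2 mm. A picture is of the moment at which its call begins.
- env.finish_job(): hands the job in; it is judged then, once.
The state is a dict: "time_s": time; "joint_positions": joint angles; "qd": joint speeds; "effort": joint torques, N m; "eef_pos": TCP position; "ee_rot": TCP orientation; "ft_force": force on the tool from outside, world axes, zero at the start; "torque": the same for the moment, N m; "finger_gap": finger opening in mm; "grip_force": force on a finger pad.
Only numpy, scipy, OpenCV 4.12 (cv2) and the standard library are available. Lean on these libraries where they do the work, as an engineer would, in place of code of your own. Each camera call takes 0.05 s, during which the arm holds its last target. There are 200 camera calls.

## Working session

There is one attempt and no reset: what is moved stays moved. The work goes in short steps, Python scripts to look and compute and a shell command to move; the robot and the scene stay as the last step left them, time stands still between calls to the robot, and variables do not carry over. Pictures are saved under pics/ and viewed, at most 10 in all, crops included, and the job is handed in when it is done.

```bash
mkdir -p pics; ls; cat > h.py <<'E'
import numpy as np, cv2
from scipy.spatial.transform import Rotation as R
from bench import env, viewer
def grab(n):
    f=viewer.grab_frame(n); K=np.array(f["intrinsics"]); a=np.array(f["attitude"],float)
    M=a if a.shape==(3,3) else R.from_quat(a,scalar_first=True).as_matrix()
    f["K"],f["M"],f["c"]=K,M,np.array(f["xyz"],float); return f
def onplane(f,uv,z):
    uv=np.atleast_2d(uv).astype(float); d=np.c_[uv,np.ones(len(uv))]@np.linalg.inv(f["K"]).T@f["M"].T
    return f["c"]+d*((z-f["c"][2])/d[:,2])[:,None]
def cloud(f):
    v,u=np.mgrid[:420,:560]; z=f["z_map"][...,None]
    return (np.dstack([u,v,np.ones_like(u)])@np.linalg.inv(f["K"]).T*z)@f["M"].T+f["c"]
E
python3 - <<'E'
from h import *
s=env.read_state(); print({k:np.round(v,3) for k,v in s.items()})
ims=[]
for n in["top","scene"]:
    f=grab(n); print(n,f["c"],f["attitude"],f["K"][0,0]); cv2.imwrite(f"pics/{n}0.png",f["pixels"])
E
```

```text
pics
{'time_s': np.float64(0.0), 'joint_positions': array([ 1.036,  0.427,  0.074,  1.607, -0.034,  1.111, -0.067]), 'qd': array([ 0.001, -0.   ,  0.001, -0.002, -0.   , -0.001, -0.001]), 'effort': array([-2.0000e-03, -9.3581e+01,  3.6650e+00, -4.5418e+01, -4.9000e-02,
        2.1000e-02,  0.0000e+00]), 'eef_pos': array([ 253.192, -625.228,  204.783]), 'ee_rot': array([-0.001,  0.982,  0.191, -0.   ]), 'ft_force': array([-0.077, -0.689, -0.66 ]), 'torque': array([ 0.021, -0.022, -0.012]), 'grip_force': np.float64(0.0), 'finger_gap': np.float64(93.464)}
top [ 437.62363017   -4.81103199 1290.44317053] [-0.01618316  0.71123408 -0.70222943  0.02753211] 490.5404085132819
scene [1274.4793677  -122.95577227  749.27429019] [-0.31836259  0.69113371  0.58811488 -0.27404443] 388.01634292301543
```

View pics/top0.png

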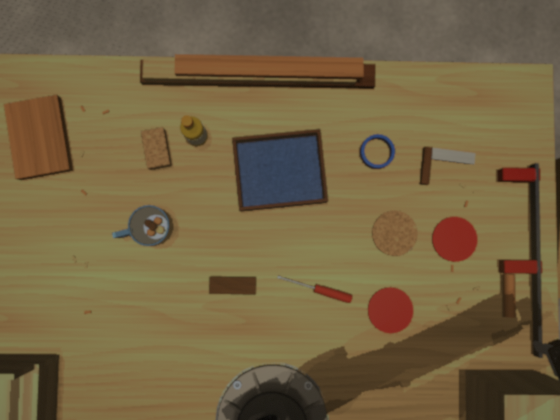

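View pics/scene0.png

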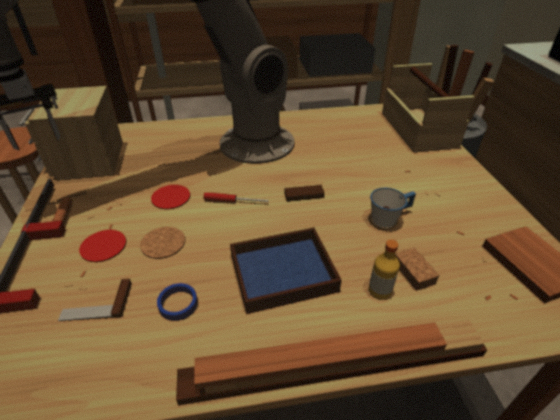

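```bash
python3 - <<'E'
from h import *
f=grab("top"); P=cloud(f); hsv=cv2.cvtColor(f["pixels"],cv2.COLOR_BGR2HSV)
x,y,z=P[...,0],P[...,1],P[...,2]
print("bench z",np.median(z[290:340,60:200]))
v,u=np.mgrid[:420,:560]
win=(u>100)&(u<185)&(v>195)&(v<255)
rim=win&(z>72)&(z<88)
(c,ax,an)=cv2.fitEllipse(cv2.convexHull(np.argwhere(rim&(u>128))[:,::-1].astype(np.int32)))
print("rim c px",c,ax,"world",onplane(f,c,80), "diam",np.array(ax)/490.54*1210)
blue=win&(hsv[...,0]>95)&(hsv[...,0]<125)&(hsv[...,1]>110)&(u<131)
hp=np.argwhere(blue)[:,::-1]; print("handle px",hp.min(0),hp.max(0),len(hp))
hw=onplane(f,hp,72); d=hw[:,:2]-onplane(f,c,80)[0,:2]; r=np.linalg.norm(d,axis=1)
for lo,hi in((52,62),(62,72),(72,82),(82,94),(94,120)):
    m=(r>=lo)&(r<hi); 
    if m.any(): print(lo,m.sum(),np.degrees(np.arctan2(*d[m].mean(0)[::-1])), np.median(z[blue][m]))
# tray
w=(u>220)&(u<340)&(v>120)&(v<220)&(z>36)&(z<52)
q=P[w][:,:2].astype(np.float32); print("tray",cv2.minAreaRect(q),np.median(P[w][:,2]))
# coaster
w=(u>365)&(u<425)&(v>205)&(v<262)&(z>3.5)&(z<12); w&=(np.abs(z-6)<3)
w=cv2.morphologyEx(w.astype(np.uint8),cv2.MORPH_OPEN,np.ones((3,3)))
cn=max(cv2.findContours(w,0,1)[0],key=cv2.contourArea); c,rr=cv2.minEnclosingCircle(cn); e=cv2.fitEllipse(cn)
print("coaster",c,rr,e,onplane(f,e[0],6),e[1][0]/490.54*1284, np.median(z[w>0]))
for n,(a,b,c_,d_) in dict(sander=(135,175,120,172),glue=(176,212,112,150),block=(205,260,272,298),tape=(355,400,130,172)).items():
    w=(u>a)&(u<b)&(v>c_)&(v<d_)&(z>12); q=P[w]; print(n,q.min(0).round(),q.max(0).round())
np.save("/tmp/P0.npy",P)
E
```

```text
bench z -0.27012958584543867
rim c px (148.34915161132812, 224.748779296875) (40.70834732055664, 41.37522888183594) world [[491.21869069 310.03243677  80.        ]] diam [100.41403404 102.05901037]Traceback (most recent call last):
  File "<stdin>", line 11, in <module>
    return umr_minimum(a, axis, None, out, keepdims, initial, where)
ValueError: zero-size array to reduction operation minimum which has no identity
```

```bash
python3 - <<'E'
from h import *
f=grab("top"); P=cloud(f); hsv=cv2.cvtColor(f["pixels"],cv2.COLOR_BGR2HSV)
x,y,z=P[...,0],P[...,1],P[...,2]
v,u=np.mgrid[:420,:560]
win=(u>100)&(u<185)&(v>195)&(v<255)
mc=np.array([491.2,310.0])
d=P[...,:2]-mc; r=np.hypot(d[...,0],d[...,1])
print(hsv[234,119],z[234,119])
h=win&(z>60)&(z<78)&(r>54)&(r<105)&(u<132)
for lo,hi in((54,62),(62,72),(72,82),(82,90),(90,104)):
    m=h&(r>=lo)&(r<hi)
    if m.any(): a=d[m].mean(0); print(lo,m.sum(),np.degrees(np.arctan2(a[1],a[0])), np.median(z[m]),r[m].max())
w=(u>220)&(u<340)&(v>120)&(v<220)&(z>36)&(z<52)
q=P[w][:,:2].astype(np.float32); b=cv2.minAreaRect(q); print("tray",b,cv2.boxPoints(b).round(),np.median(P[w][:,2]))
w=(u>365)&(u<425)&(v>205)&(v<262)&(np.abs(z-6)<3)
w=cv2.morphologyEx(w.astype(np.uint8),cv2.MORPH_OPEN,np.ones((3,3)))
cn=max(cv2.findContours(w,0,1)[0],key=cv2.contourArea); e=cv2.fitEllipse(cn)
print("coaster",e,onplane(f,e[0],6),(np.array(e[1])+1)/490.54*1284, np.median(z[w>0]))
for n,(a,b,c_,d_) in dict(sander=(135,175,120,172),glue=(176,212,112,150),block=(205,260,272,298),tape=(355,400,130,172)).items():
    w=(u>a)&(u<b)&(v>c_)&(v<d_)&(z>12); q=P[w]; print(n,q.min(0).round(),q.max(0).round())
E
```

```text
[101  80 105] 69.6362457314508
54 18 105.76813664701366 72.10390406361239 61.56824558771653
62 24 106.48982580857673 71.7993699784547 71.83756971816321
72 24 106.05742418433081 71.64184554611427 81.94953388670204
82 21 106.06097881683017 72.20726561765969 89.73557685120879
90 7 106.80688890740353 70.104656869667 94.9880170998593
tray ((641.5387573242188, -11.898323059082031), (191.38238525390625, 229.90811157226562), 6.4621429443359375) [[ 534.   92.]
 [ 559. -137.]
 [ 750. -115.]
 [ 724.  113.]] 43.87571296003716
coaster ((405.0938720703125, 245.7638702392578), (7.712137699127197, 12.849143981933594), 88.84634399414062) [[ 448.02038712 -343.31629006    6.        ]] [22.80422556 36.25046046] 5.513192505685993
sander [438.  -5.  12.] [ 747.  349. 1290.]
glue [438.  -5.  12.] [ 759.  236. 1290.]
block [319.  -5.  13.] [ 438.  166. 1290.]
tape [ 438. -312.   12.] [ 740.   -5. 1290.]
```

```bash
python3 - <<'E'
from h import *
f=grab("top"); hsv=cv2.cvtColor(f["pixels"],cv2.COLOR_BGR2HSV); P=cloud(f)
print("cork hsv",hsv[233,394],"bench",hsv[300,200],hsv[200,394])
ref=f["pixels"][228:238,388:400].reshape(-1,3).mean(0)
d=np.linalg.norm(cv2.GaussianBlur(f["pixels"],(5,5),0)-ref,axis=2)
lab=cv2.GaussianBlur(f["pixels"],(3,3),0)[200:266,360:430]
g=cv2.Canny(lab,20,60)
pts=np.argwhere(g)[:,::-1]+[360,200]; r=np.hypot(*(pts-[394,233]).T); p=pts[(r>18)&(r<28)]
e=cv2.fitEllipse(p.astype(np.int32)); print(len(p),e,onplane(f,e[0],6),np.array(e[1])/490.54*1284)
hm=(hsv[...,0]>100)&(hsv[...,0]<125)&(hsv[...,1]>120); hm[:, :355]=0; hm[:,400:]=0
q=np.argwhere(hm)[:,::-1]; e=cv2.fitEllipse(cv2.convexHull(q.astype(np.int32))); print("tape",onplane(f,e[0],25))
for n,uv,z in(("glue",(198,139),0),("sander",(156,147),35),("square",(427,166),18)): print(n,onplane(f,uv,z).round())
E
python3 -m handwheel '[{"delta_pos":[0.3,0.32,0.05],"spin":40},{"delta_pos":[0.3,0.32,0.05],"spin":40},{"delta_pos":[0.3,0.32,0.05],"spin":40},{"delta_pos":[0.3,0.32,0.05],"spin":40},{"delta_pos":[0.3,0.32,0.05],"spin":40},{"delta_pos":[0.3,0.32,0.05],"spin":40},{"delta_pos":[0.3,0.32,0.05],"spin":40},{"delta_pos":[0.3,0.32,0.05],"spin":40},{"delta_pos":[0.3,0.32,0.05],"spin":40},{"delta_pos":[0.3,0.32,0.05],"spin":40}]' 0.05
```

```text
cork hsv [ 15 139 123] bench [ 22 114 134] [ 19 121 135]
185 ((393.923583984375, 233.17001342773438), (45.47950744628906, 46.21036148071289), 117.57413482666016) [[ 480.70939906 -313.93592954    6.        ]] [119.04368158 120.95670922]
tape [[ 694.46968154 -265.65949137   25.        ]]
glue [[724. 206.   0.]]
sander [[694. 308.  35.]]
square [[ 658. -399.   18.]]
time_s: 1.08
eef_pos: [537.5, -321.9, 253.0]
ee_rot: [0.0, 0.857, 0.515, 0.0]
ft_force: [-0.5, -1.1, 0.1]
finger_gap: 49.9
grip_force: 0.0
```

```bash
R='x'; python3 -m handwheel '[{"delta_pos":[0.0,0.4,0],"spin":44},{"delta_pos":[0.0,0.4,0],"spin":44},{"delta_pos":[0.0,0.4,0],"spin":44},{"delta_pos":[0.0,0.4,0],"spin":44},{"delta_pos":[0.0,0.4,0],"spin":44},{"delta_pos":[0.0,0.4,0],"spin":44},{"delta_pos":[0.0,0.4,0],"spin":44},{"delta_pos":[0.0,0.4,0],"spin":44},{"delta_pos":[0.0,0.4,0],"spin":44},{"delta_pos":[0.0,0.4,0],"spin":44}]'; python3 -m handwheel '[{"delta_pos":[-0.08,0.3,-0.05]},{"delta_pos":[-0.08,0.3,-0.05]},{"delta_pos":[-0.08,0.3,-0.05]},{"delta_pos":[-0.08,0.3,-0.05]},{"delta_pos":[-0.08,0.3,-0.05]},{"delta_pos":[-0.08,0.3,-0.05]},{"delta_pos":[-0.08,0.3,-0.05]},{"delta_pos":[-0.08,0.3,-0.05]},{"delta_pos":[-0.08,0.3,-0.05]},{"delta_pos":[-0.08,0.3,-0.05]}]'; python3 - <<'E'
from h import *
s=env.read_state(); print(s["eef_pos"], np.degrees(np.arctan2(*R.from_quat(s["ee_rot"],scalar_first=True).as_matrix()[[1,0],1])))
E
```

```text
time_s: 1.92
eef_pos: [535.8, 80.9, 253.0]
ee_rot: [-0.0, 0.6, 0.8, 0.001]
ft_force: [0.1, 0.8, 0.1]
finger_gap: 49.9
grip_force: 0.0
[535.79876636  80.92176681 253.01444179] 16.23216707066082invalid input
```

```bash
python3 -m handwheel '[{"delta_pos":[-0.069,0.314,-0.1],"spin":0},{"delta_pos":[-0.069,0.314,-0.1],"spin":0},{"delta_pos":[-0.069,0.314,-0.1],"spin":0},{"delta_pos":[-0.069,0.314,-0.1],"spin":0},{"delta_pos":[-0.069,0.314,-0.1],"spin":0},{"delta_pos":[-0.069,0.314,-0.1],"spin":0},{"delta_pos":[-0.069,0.314,-0.1],"spin":0},{"delta_pos":[-0.069,0.314,-0.1],"spin":0},{"delta_pos":[-0.069,0.314,-0.1],"spin":0},{"delta_pos":[-0.069,0.314,-0.1],"spin":0}]'; python3 - <<'E'
from h import *
s=env.read_state(); print(s["eef_pos"], np.degrees(np.arctan2(*R.from_quat(s["ee_rot"],scalar_first=True).as_matrix()[[1,0],1])))
f=grab("wrist"); cv2.imwrite("pics/w1.png",f["pixels"])
E
```

```text
time_s: 2.75
eef_pos: [465.4, 393.0, 151.6]
ee_rot: [-0.001, 0.6, 0.8, -0.001]
ft_force: [0.3, -0.6, 0.8]
finger_gap: 49.9
grip_force: 0.0
[465.4105961  392.95425668 151.55277076] 16.30193650523589
```

View pics/w1.png

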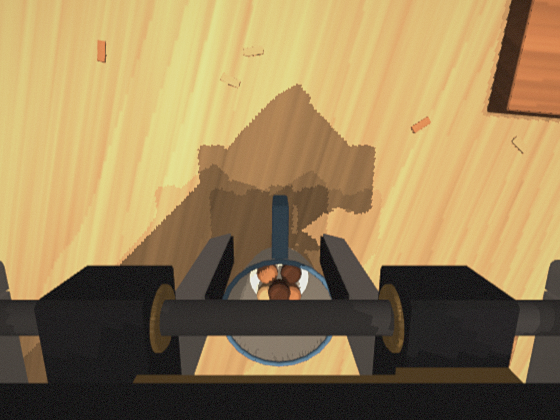

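Wrist view: the handle (column 280, rows 195–265) lies centred and parallel between the fingers (columns ~235 and ~325); the five knobs are at (280, 282). Descend and close.

```bash
python3 -m handwheel '[{"delta_pos":[0.001,0.002,-0.03],"spin":0},{"delta_pos":[0.001,0.002,-0.06],"spin":0},{"delta_pos":[0.001,0.002,-0.085],"spin":0},{"delta_pos":[0.001,0.002,-0.103],"spin":0},{"delta_pos":[0.001,0.002,-0.103],"spin":0},{"delta_pos":[0.001,0.002,-0.103],"spin":0}]'; python3 -m handwheel '[{"delta_pos":[0,0,0],"spin":0},{"delta_pos":[0,0,0],"spin":0},{"delta_pos":[0,0,0],"spin":0},{"delta_pos":[0,0,0],"spin":0},{"delta_pos":[0,0,0],"spin":0},{"delta_pos":[0,0,0],"spin":0},{"delta_pos":[0,0,0],"spin":0},{"delta_pos":[0,0,0],"spin":0}]' 0
```

```text
time_s: 3.3
eef_pos: [469.1, 390.9, 49.8]
ee_rot: [0.0, 0.602, 0.798, -0.001]
ft_force: [-0.5, 0.1, 0.3]
finger_gap: 50.1
grip_force: 0.0
time_s: 3.97
eef_pos: [468.5, 392.6, 49.9]
ee_rot: [-0.0, 0.601, 0.799, 0.0]
ft_force: [-0.8, 1.2, 1.9]
finger_gap: 13.7
grip_force: 30.0
```

```bash
cat >> h.py <<'E'
def tilt(box,name="top"):
    "plane fit to the highest mug points (rim) near the tool"
    f=grab(name); P=cloud(f); s=env.read_state(); return f,P,s
E
python3 -m handwheel '[{"delta_pos":[0,0,0.004],"spin":0},{"delta_pos":[0,0,0.008],"spin":0},{"delta_pos":[0,0,0.012],"spin":0},{"delta_pos":[0,0,0.016],"spin":0},{"delta_pos":[0,0,0.02],"spin":0},{"delta_pos":[0,0,0.02],"spin":0},{"delta_pos":[0,0,0.02],"spin":0},{"delta_pos":[0,0,0.02],"spin":0}]'
python3 - <<'E'
from h import *
f=grab("scene"); P=cloud(f)
cv2.imwrite("pics/s1.png",cv2.resize(f["pixels"][150:270,330:450],(600,600)))
E
```

```text
time_s: 4.63
eef_pos: [468.5, 392.3, 69.6]
ee_rot: [-0.0, 0.602, 0.799, -0.0]
ft_force: [0.9, 0.6, -4.6]
finger_gap: 13.8
grip_force: 30.0
```

View pics/s1.png

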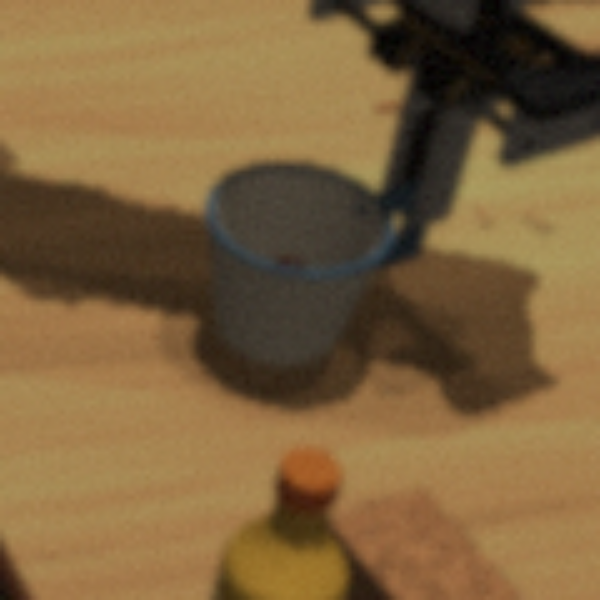

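The crop shows the mug (rim ellipse centred ~(300, 220)) clear of the bench and still upright in the grip, so the pads hold it rigidly; I'll tip it over the tray's left wall. Transit to the wall first.

```bash
python3 -m handwheel '[{"delta_pos":[0.02,-0.025,0.001],"spin":-3},{"delta_pos":[0.04,-0.05,0.001],"spin":-6},{"delta_pos":[0.06,-0.076,0],"spin":-9.7},{"delta_pos":[0.08,-0.1,-0.002],"spin":-9.7},{"delta_pos":[0.1,-0.126,-0.003],"spin":-9.7},{"delta_pos":[0.1145,-0.144,-0.003],"spin":-9.7},{"delta_pos":[0.1145,-0.144,-0.003],"spin":-9.7},{"delta_pos":[0.1145,-0.144,-0.003],"spin":-9.7}]'
python3 - <<'E'
from h import *
s=env.read_state(); p=s["eef_pos"]; print(p, np.degrees(np.arctan2(*R.from_quat(s["ee_rot"],scalar_first=True).as_matrix()[[1,0],1])))
W=np.array([600,99.3]); n=np.array([.1126,-.9936])
for ph in range(17,133,5):
    a=np.radians(ph); q=W-n*131.5*np.cos(a); print(ph,ph-18,(np.r_[q,45+131.5*np.sin(a)-19]-p).round(1))
E
```

```text
time_s: 5.35
eef_pos: [583.7, 246.8, 66.2]
ee_rot: [-0.0, 0.668, 0.744, -0.0]
ft_force: [-1.3, 0.9, -4.2]
finger_gap: 13.6
grip_force: 30.0
[583.65984482 246.78020166  66.17989946] 6.1822236533063215
17 -1 [  2.2 -22.5  -1.7]
22 4 [  2.6 -26.3   9.1]
27 9 [  3.1 -31.1  19.5]
32 14 [  3.8 -36.7  29.5]
37 19 [  4.5 -43.1  39. ]
42 24 [  5.3 -50.4  47.8]
47 29 [  6.2 -58.4  56. ]
52 34 [  7.2 -67.   63.4]
57 39 [  8.3 -76.3  70.1]
62 44 [  9.4 -86.1  75.9]
67 49 [ 10.6 -96.4  80.9]
72 54 [  11.8 -107.1   84.9]
77 59 [  13.  -118.1   87.9]
82 64 [  14.3 -129.3   90. ]
87 69 [  15.6 -140.6   91.1]
92 74 [  16.9 -152.    91.2]
97 79 [  18.1 -163.4   90.3]
102 84 [  19.4 -174.6   88.4]
107 89 [  20.7 -185.7   85.6]
112 94 [  21.9 -196.4   81.7]
117 99 [  23.1 -206.8   77. ]
122 104 [  24.2 -216.7   71.3]
127 109 [  25.3 -226.1   64.8]
132 114 [  26.2 -234.9   57.5]
```

```bash
python3 -m handwheel '[{"delta_pos":[0.001,-0.012,-0.002],"spin":0},{"delta_pos":[0.002,-0.0225,-0.0017],"spin":0},{"delta_pos":[0.0026,-0.0263,0.009],"spin":0},{"delta_pos":[0.003,-0.031,0.0195],"spin":0},{"delta_pos":[0.0038,-0.0367,0.0295],"spin":0},{"delta_pos":[0.0045,-0.043,0.039],"spin":0},{"delta_pos":[0.0053,-0.0504,0.0478],"spin":0},{"delta_pos":[0.006,-0.0584,0.056],"spin":0},{"delta_pos":[0.007,-0.067,0.0634],"spin":0},{"delta_pos":[0.007,-0.067,0.0634],"spin":0}]'
python3 - <<'E'
from h import *
s=env.read_state(); print(s["eef_pos"])
f=grab("scene")
cv2.imwrite("pics/s2.png",cv2.resize(f["pixels"][150:310,220:440],(770,560)))
E
```

```text
time_s: 6.18
eef_pos: [591.2, 180.0, 132.1]
ee_rot: [0.001, 0.668, 0.745, 0.001]
ft_force: [-1.2, 3.7, 2.4]
finger_gap: 13.8
grip_force: 30.0
[591.20832198 180.00163771 132.12144459]
```

View pics/s2.png

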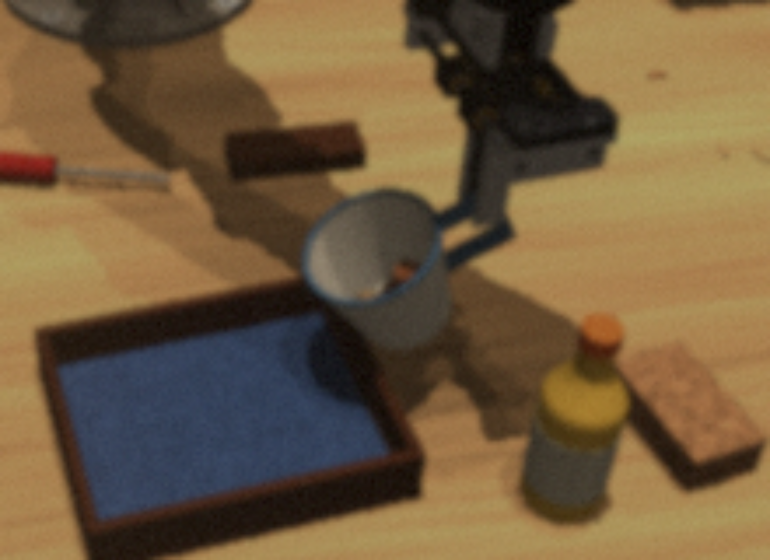

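The mug leans over the left wall at ~35°, its mouth facing the tray (mouth centre ~(375, 245)) with the knobs still inside at (405, 275). Continue the arc.

```bash
python3 -m handwheel '[{"delta_pos":[0.001,-0.009,0.007],"spin":0},{"delta_pos":[0.002,-0.019,0.0125],"spin":0},{"delta_pos":[0.003,-0.0295,0.0175],"spin":0},{"delta_pos":[0.0045,-0.040,0.0215],"spin":0},{"delta_pos":[0.006,-0.051,0.0245],"spin":0},{"delta_pos":[0.007,-0.0625,0.0265],"spin":0},{"delta_pos":[0.0084,-0.0735,0.0275],"spin":0},{"delta_pos":[0.0097,-0.085,0.0275],"spin":0},{"delta_pos":[0.011,-0.0965,0.027],"spin":0},{"delta_pos":[0.012,-0.1075,0.025],"spin":0}]'
python3 -m handwheel '[{"delta_pos":[0.001,-0.011,-0.003],"spin":0},{"delta_pos":[0.002,-0.022,-0.007],"spin":0},{"delta_pos":[0.003,-0.032,-0.0115],"spin":0},{"delta_pos":[0.0045,-0.042,-0.017],"spin":0},{"delta_pos":[0.0055,-0.0505,-0.0225],"spin":0},{"delta_pos":[0.0055,-0.0505,-0.0225],"spin":0},{"delta_pos":[0.0055,-0.0505,-0.0225],"spin":0},{"delta_pos":[0.0055,-0.0505,-0.0225],"spin":0}]'
python3 - <<'E'
from h import *
s=env.read_state(); print(s["eef_pos"])
f=grab("scene")
cv2.imwrite("pics/s3.png",cv2.resize(f["pixels"][150:310,220:440],(770,560)))
E
```

```text
time_s: 7.07
eef_pos: [602.5, 72.4, 155.4]
ee_rot: [0.0, 0.667, 0.745, 0.0]
ft_force: [-1.3, 1.9, 7.4]
finger_gap: 13.7
grip_force: 30.0
time_s: 7.73
eef_pos: [608.2, 20.2, 132.8]
ee_rot: [0.001, 0.668, 0.744, -0.001]
ft_force: [0.8, -8.1, 9.8]
finger_gap: 13.9
grip_force: 30.0
[608.17632896  20.15557046 132.80554978]
```

View pics/s3.png

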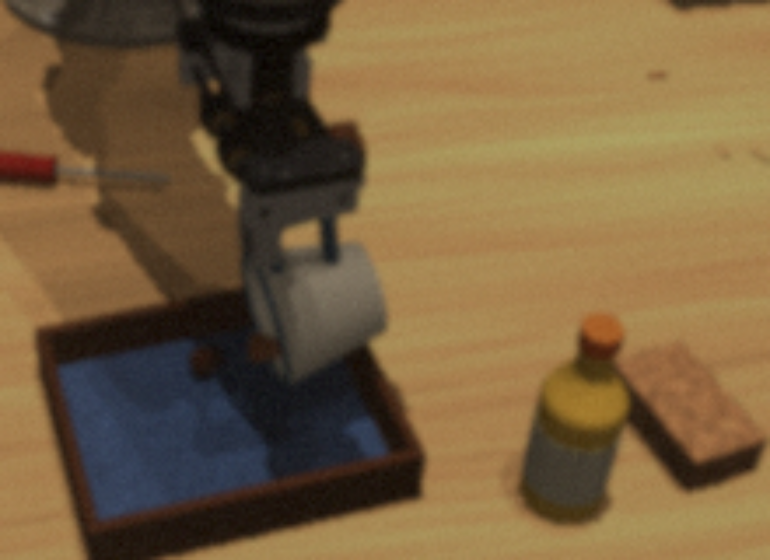

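Mug is tipped past horizontal (mouth at (265, 320)) with knobs coming out at (205, 360) and (262, 347). Hold, then lift slightly and shake along the mug's axis to free the rest.

```bash
python3 -m handwheel '[{"delta_pos":[0,0,0],"spin":0},{"delta_pos":[0,0,0],"spin":0},{"delta_pos":[0.001,-0.01,0.015],"spin":0},{"delta_pos":[0.002,-0.02,0.03],"spin":0},{"delta_pos":[0.0,0.0,0.03],"spin":0},{"delta_pos":[0.002,-0.025,0.03],"spin":0},{"delta_pos":[0.0,0.0,0.03],"spin":0},{"delta_pos":[0.002,-0.025,0.03],"spin":0},{"delta_pos":[0.0,0.0,0.03],"spin":0},{"delta_pos":[0,0,0.03],"spin":0}]'
python3 - <<'E'
from h import *
f=grab("scene"); g=grab("wrist")
cv2.imwrite("pics/s4.png",np.hstack([cv2.resize(f["pixels"][180:310,220:350],(400,400)),cv2.resize(g["pixels"],(400,400))]))
E
```

```text
time_s: 8.62
eef_pos: [606.8, 24.5, 161.8]
ee_rot: [-0.001, 0.667, 0.745, -0.0]
ft_force: [0.0, 1.8, -3.7]
finger_gap: 14.0
grip_force: 30.0
```

View pics/s4.png

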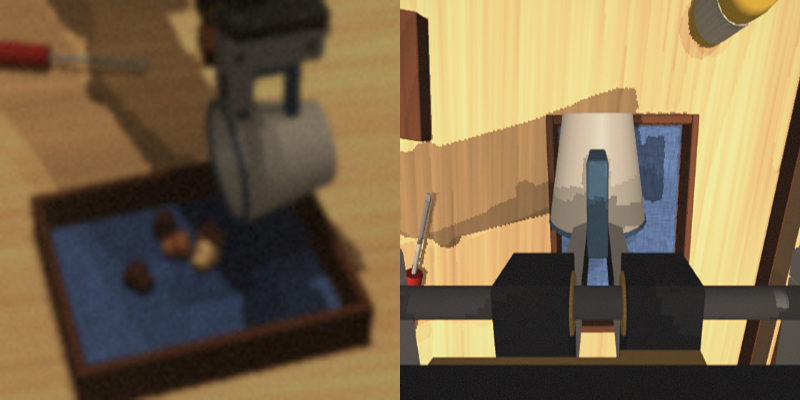

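In the tray all five knobs are visible (left half: (138,278), (165,222), (177,243), (205,258), (212,232)); the mug in the wrist half points mouth-down-forward and is still held. Measure the tilt and confirm from above.

```bash
python3 - <<'E'
from h import *
f=grab("wrist"); P=cloud(f); s=env.read_state(); p=s["eef_pos"]
n=np.array([.1126,-.9936]); l=np.array([.9936,.1126])
d=P[...,:2]-p[:2]; h=d@n; w=d@l; z=P[...,2]-(p[2]+19)
m=(f["z_map"]>0)&(np.abs(w)>9)&(np.abs(w)<16)&(h<-15)&(h>-90)&(z<0)&(z>-80)
a=np.polyfit(h[m],z[m],1); res=z[m]-np.polyval(a,h[m]); print(m.sum(),a,res.std(),"theta",90+11.3-np.degrees(np.arctan(a[0])))
for k in range(-100,-10,10):
    mm=m&(h>k)&(h<k+10); print(k,mm.sum(),np.median(z[mm]) if mm.any() else None)
g=grab("top"); Q=cloud(g); cv2.imwrite("/tmp/t.png",g["pixels"])
u=(Q[...,2]>14)&(Q[...,2]<42)
r=u[125:215,230:330]; print("knob px top",r.sum())
E
```

```text
2103 [  0.18219871 -30.44898189] 0.987278773325739 theta 90.97404979376962
-100 0 None
-90 0 None
-80 180 -43.75606707747879
-70 372 -42.224286814700065
-60 372 -40.42164743362757
-50 353 -38.60284200219098
-40 330 -36.79515837926928
-30 330 -35.028695214963605
-20 166 -33.5979488318805
knob px top 213
```

```bash
python3 -m handwheel '[{"delta_pos":[0,0,0.025],"spin":0},{"delta_pos":[-0.001,-0.035,0.03],"spin":0},{"delta_pos":[-0.001,-0.07,0.03],"spin":0},{"delta_pos":[-0.002,-0.105,0.03],"spin":0},{"delta_pos":[-0.002,-0.14,0.03],"spin":0},{"delta_pos":[-0.003,-0.175,0.03],"spin":0},{"delta_pos":[-0.003,-0.21,0.03],"spin":0},{"delta_pos":[-0.003,-0.236,0.02],"spin":0},{"delta_pos":[-0.003,-0.236,0],"spin":0},{"delta_pos":[-0.003,-0.236,-0.02],"spin":0}]'
python3 -m handwheel '[{"delta_pos":[0,0,-0.01],"spin":0},{"delta_pos":[0,0,-0.022],"spin":0},{"delta_pos":[0,0,-0.022],"spin":0},{"delta_pos":[0,0,-0.022],"spin":0}]'
cat > m.py <<'E'
from h import *
def theta():
    f=grab("wrist"); P=cloud(f); s=env.read_state(); p=s["eef_pos"]
    n=np.array([.1126,-.9936]); l=np.array([.9936,.1126])
    d=P[...,:2]-p[:2]; h=d@n; w=d@l; z=P[...,2]-(p[2]+19)
    m=(f["z_map"]>0)&(np.abs(w)>9)&(np.abs(w)<16)&(h<-15)&(h>-90)&(z<0)&(z>-80)
    a=np.polyfit(h[m],z[m],1) if m.sum()>50 else (np.nan,)
    return p.round(1),m.sum(),90+11.3-np.degrees(np.arctan(a[0])),f
E
python3 - <<'E'
from m import *
p,k,t,_=theta(); print(p,k,t)
W=np.array([595,-132.9]); n=np.array([.1126,-.9936])
for ph in range(128,45,-6):
    a=np.radians(ph); q=W-n*116.6*np.cos(a); print(ph,round(ph-36.3),(np.r_[q,45+116.6*np.sin(a)-19]-p).round(1))
g=grab("top"); cv2.imwrite("pics/t2.png",cv2.resize(g["pixels"][110:290,220:440],(733,600)))
E
```

```text
time_s: 9.65
eef_pos: [603.9, -216.3, 141.9]
ee_rot: [0.001, 0.669, 0.744, -0.0]
ft_force: [0.0, 1.2, -3.3]
finger_gap: 13.8
grip_force: 30.0
time_s: 9.98
eef_pos: [604.5, -212.4, 120.5]
ee_rot: [-0.0, 0.667, 0.745, -0.0]
ft_force: [0.6, -0.2, -2.9]
finger_gap: 13.7
grip_force: 30.0
[ 604.9 -212.4  121.2] 2142 91.38191212641519
128 92 [-1.8  8.2 -3.3]
122 86 [-2.9 18.1  3.7]
116 80 [-4.1 28.7  9.6]
110 74 [-5.4 39.9 14.4]
104 68 [-6.7 51.5 17.9]
98 62 [-8.1 63.4 20.3]
92 56 [-9.4 75.5 21.3]
86 50 [-10.8  87.6  21.1]
80 44 [-12.2  99.6  19.6]
74 38 [-13.5 111.4  16.9]
68 32 [-14.8 122.9  12.9]
62 26 [-16.1 133.9   7.8]
56 20 [-17.2 144.3   1.5]
50 14 [-18.3 154.   -5.9]
```

View pics/t2.png

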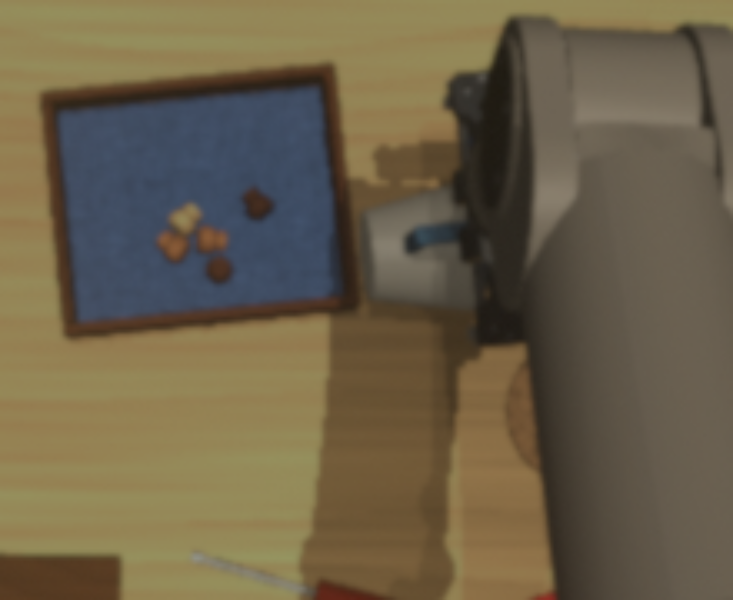

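Top crop: all five knobs lie inside the tray ((185,217), (173,245), (212,238), (218,269), (258,203)), and the mug's base (375, 255) is just outside the right wall. Push the base against that wall to right the mug.

```bash
python3 -m handwheel '[{"delta_pos":[-0.002,0.008,-0.002],"spin":0},{"delta_pos":[-0.003,0.018,0.0037],"spin":0},{"delta_pos":[-0.004,0.0287,0.0096],"spin":0},{"delta_pos":[-0.0055,0.04,0.0144],"spin":0},{"delta_pos":[-0.0067,0.0515,0.018],"spin":0},{"delta_pos":[-0.008,0.0634,0.0203],"spin":0},{"delta_pos":[-0.0094,0.0755,0.0213],"spin":0},{"delta_pos":[-0.011,0.0876,0.021],"spin":0},{"delta_pos":[-0.012,0.0996,0.0196],"spin":0},{"delta_pos":[-0.012,0.0996,0.0196],"spin":0}]'
python3 -m handwheel '[{"delta_pos":[-0.0013,0.012,-0.0027],"spin":0},{"delta_pos":[-0.0026,0.0233,-0.0067],"spin":0},{"delta_pos":[-0.004,0.0343,-0.0118],"spin":0},{"delta_pos":[-0.004,0.0343,-0.0118],"spin":0},{"delta_pos":[-0.004,0.0343,-0.0118],"spin":0}]'
python3 - <<'E'
from m import *
p,k,t,w=theta(); print(p,k,t); g=grab("scene")
cv2.imwrite("pics/s5.png",np.hstack([cv2.resize(g["pixels"][150:310,120:340],(440,400)),cv2.resize(w["pixels"],(350,400))]))
E
```

```text
time_s: 10.92
eef_pos: [592.4, -109.4, 140.2]
ee_rot: [-0.0, 0.666, 0.746, 0.0]
ft_force: [0.2, -1.3, 1.7]
finger_gap: 13.8
grip_force: 30.0
time_s: 11.33
eef_pos: [588.1, -77.8, 127.7]
ee_rot: [-0.001, 0.666, 0.746, -0.0]
ft_force: [-0.5, -0.8, -3.3]
finger_gap: 13.7
grip_force: 30.0
[588.  -78.5 127.8] 0 nan
```

View pics/s5.png

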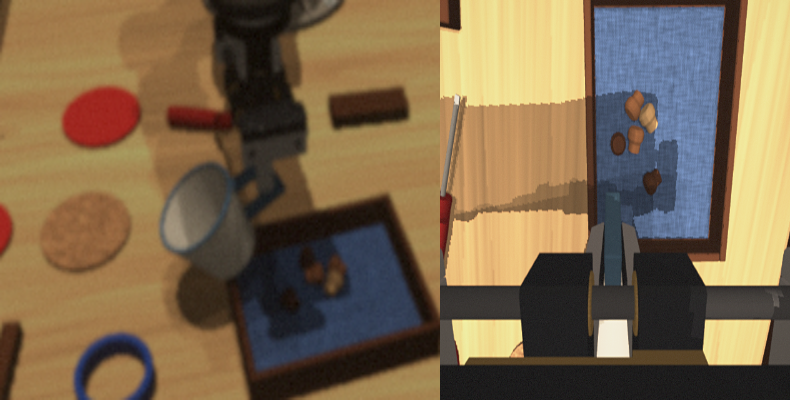

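The mug is now only ~35–40° tipped (mouth (207, 215) left half), empty inside; knobs undisturbed in the tray; cork coaster at (85, 230). Carry it over the coaster, measuring the tilt from above.

```bash
python3 -m handwheel '[{"delta_pos":[-0.005,-0.012,0.012],"spin":0},{"delta_pos":[-0.02,-0.04,0.014],"spin":0},{"delta_pos":[-0.036,-0.072,0.014],"spin":0},{"delta_pos":[-0.052,-0.104,0.014],"spin":0},{"delta_pos":[-0.068,-0.136,0.014],"spin":0},{"delta_pos":[-0.084,-0.168,0.014],"spin":0},{"delta_pos":[-0.1,-0.2,0.014],"spin":0},{"delta_pos":[-0.109,-0.218,0.014],"spin":0},{"delta_pos":[-0.109,-0.218,0.014],"spin":0},{"delta_pos":[-0.109,-0.218,0.014],"spin":0}]'
python3 - <<'E'
from m import *
s=env.read_state(); p=s["eef_pos"]; print(p)
n=np.array([.1126,-.9936]); l=np.array([.9936,.1126])
for nm in("scene","top"):
    f=grab(nm); P=cloud(f); d=P[...,:2]-p[:2]; h=d@n; w=d@l; z=P[...,2]-(p[2]+19)
    # blue rim pixels
    hs=cv2.cvtColor(f["pixels"],cv2.COLOR_BGR2HSV)
    m=(f["z_map"]>0)&(np.abs(w)<60)&(h>20)&(h<170)&(P[...,2]>12)
    print(nm,m.sum(), [(k,z[m&(h>k)&(h<k+10)].max().round() if (m&(h>k)&(h<k+10)).any() else None, z[m&(h>k)&(h<k+10)].min().round() if (m&(h>k)&(h<k+10)).any() else None) for k in range(20,170,10)])
E
```

```text
time_s: 12.27
eef_pos: [478.3, -298.2, 142.0]
ee_rot: [-0.0, 0.668, 0.744, -0.0]
ft_force: [-0.4, 0.2, -3.9]
finger_gap: 13.7
grip_force: 30.0
[ 478.32707546 -298.20872901  142.04742639]
scene 3958 [(20, np.float64(425.0), np.float64(-88.0)), (30, np.float64(425.0), np.float64(-91.0)), (40, np.float64(420.0), np.float64(-98.0)), (50, np.float64(406.0), np.float64(-104.0)), (60, np.float64(388.0), np.float64(-105.0)), (70, np.float64(-19.0), np.float64(-99.0)), (80, np.float64(-25.0), np.float64(-85.0)), (90, np.float64(-30.0), np.float64(-76.0)), (100, np.float64(-36.0), np.float64(-74.0)), (110, np.float64(-44.0), np.float64(-64.0)), (120, np.float64(-46.0), np.float64(-55.0)), (130, None, None), (140, None, None), (150, None, None), (160, None, None)]
top 1213 [(20, np.float64(430.0), np.float64(362.0)), (30, np.float64(429.0), np.float64(357.0)), (40, np.float64(419.0), np.float64(344.0)), (50, np.float64(405.0), np.float64(340.0)), (60, np.float64(389.0), np.float64(361.0)), (70, None, None), (80, None, None), (90, None, None), (100, None, None), (110, None, None), (120, None, None), (130, None, None), (140, None, None), (150, None, None), (160, None, None)]
```

```bash
python3 -m handwheel '[{"delta_pos":[-0.002,0.025,-0.015],"spin":0},{"delta_pos":[-0.002,0.025,-0.03],"spin":0},{"delta_pos":[-0.002,0.025,-0.04],"spin":0},{"delta_pos":[-0.003,0.0385,-0.05],"spin":0},{"delta_pos":[-0.005,0.0507,-0.0615],"spin":0},{"delta_pos":[-0.0055,0.056,-0.068],"spin":0},{"delta_pos":[-0.006,0.0615,-0.0745],"spin":0},{"delta_pos":[-0.0065,0.066,-0.081],"spin":0},{"delta_pos":[-0.007,0.069,-0.086],"spin":0},{"delta_pos":[-0.007,0.069,-0.086],"spin":0}]'
python3 - <<'E'
from m import *
s=env.read_state(); p=s["eef_pos"]; print(p)
n=np.array([.1126,-.9936]); l=np.array([.9936,.1126])
f=grab("scene"); P=cloud(f); d=P[...,:2]-p[:2]; h=d@n; w=d@l; z=P[...,2]
m=(f["z_map"]>0)&(np.abs(w)<60)&(h>28)&(h<170)&(z>12)&(z<130)
for k in range(30,160,10):
    q=m&(h>k)&(h<k+10); print(k,q.sum(),(z[q].max().round(1),z[q].min().round(1)) if q.any() else None)
E
```

```text
time_s: 13.2
eef_pos: [473.1, -226.1, 55.9]
ee_rot: [-0.0, 0.666, 0.746, 0.0]
ft_force: [-0.2, 3.9, 2.9]
finger_gap: 13.9
grip_force: 30.0
[ 473.05610552 -226.08863376   55.89301866]
30 48 (np.float64(96.0), np.float64(37.2))
40 128 (np.float64(95.4), np.float64(15.1))
50 152 (np.float64(95.3), np.float64(14.3))
60 156 (np.float64(93.1), np.float64(14.3))
70 168 (np.float64(93.0), np.float64(12.0))
80 159 (np.float64(91.5), np.float64(12.0))
90 166 (np.float64(90.4), np.float64(12.8))
100 147 (np.float64(89.5), np.float64(17.1))
110 115 (np.float64(89.1), np.float64(29.9))
120 82 (np.float64(89.2), np.float64(53.5))
130 13 (np.float64(86.8), np.float64(77.6))
140 0 None
150 0 None
```

```bash
python3 -m handwheel '[{"delta_pos":[0,0.0,-0.003],"spin":0},{"delta_pos":[0,0,-0.006],"spin":0},{"delta_pos":[0,0,-0.006],"spin":0},{"delta_pos":[0,0,-0.006],"spin":0}]'
python3 - <<'E'
from m import *
s=env.read_state(); p=s["eef_pos"]; print(p)
n=np.array([.1126,-.9936]); l=np.array([.9936,.1126])
f=grab("scene"); P=cloud(f); d=P[...,:2]-p[:2]; h=d@n; w=d@l; z=P[...,2]
m=(f["z_map"]>0)&(np.abs(w)<60)&(h>28)&(h<170)&(z>12)&(z<130)
for k in range(30,140,20):
    q=m&(h>k)&(h<k+20); print(k,q.sum(),z[q].max().round(1))
E
```

```text
time_s: 13.58
eef_pos: [473.2, -227.3, 50.5]
ee_rot: [0.0, 0.667, 0.745, 0.0]
ft_force: [0.4, 5.0, 3.1]
finger_gap: 13.9
grip_force: 30.0
[ 473.23328155 -227.30990517   50.50875206]
30 172 92.6
50 304 91.3
70 325 91.7
90 313 90.8
110 204 89.0
130 6 87.9
```

```bash
python3 -m handwheel '[{"delta_pos":[0,0,-0.002],"spin":0},{"delta_pos":[0,0,-0.003],"spin":0},{"delta_pos":[0,0,-0.003],"spin":0}]'
python3 -m handwheel '[{"delta_pos":[0,0,0],"spin":0},{"delta_pos":[0,0,0],"spin":0},{"delta_pos":[0,0,0],"spin":0},{"delta_pos":[0,0,0],"spin":0},{"delta_pos":[0,0,0],"spin":0}]' 0.06
python3 -m handwheel '[{"delta_pos":[0,0,0.02],"spin":0},{"delta_pos":[0,0,0.05],"spin":0},{"delta_pos":[0,0,0.09],"spin":0},{"delta_pos":[0,0,0.13],"spin":0},{"delta_pos":[0.03,0.03,0.16],"spin":0},{"delta_pos":[0.06,0.06,0.16],"spin":0},{"delta_pos":[0.08,0.09,0.16],"spin":0},{"delta_pos":[0.1,0.12,0.16],"spin":0},{"delta_pos":[0.1,0.12,0.16],"spin":0},{"delta_pos":[0.1,0.12,0.16],"spin":0}]'
python3 - <<'E'
from m import *
g=grab("scene"); P=cloud(g); f=grab("top"); Q=cloud(f)
for nm,F,C in(("scene",g,P),("top",f,Q)):
    z=C[...,2]; d=C[...,:2]-[480.7,-313.9]; m=(F["z_map"]>0)&(np.hypot(d[...,0],d[...,1])<75)&(z>82)&(z<96)
    q=C[m]
    if len(q)<10: print(nm,len(q)); continue
    A=np.c_[q[:,:2]-q[:,:2].mean(0),np.ones(len(q))]; c=np.linalg.lstsq(A,q[:,2],rcond=None)[0]
    (cx,cy),r=cv2.minEnclosingCircle(q[:,:2].astype(np.float32)); print(nm,len(q),"rim",cx-480.7,cy+313.9,r,"slope",c,q[:,2].max())
cv2.imwrite("pics/end.png",np.hstack([cv2.resize(g["pixels"][120:330,60:340],(400,300)),cv2.resize(f["pixels"][110:290,220:460],(400,300))]))
E
```

```text
time_s: 13.88
eef_pos: [472.9, -227.5, 47.4]
ee_rot: [0.0, 0.667, 0.745, 0.0]
ft_force: [-0.1, 5.6, 4.9]
finger_gap: 14.0
grip_force: 30.0
time_s: 14.3
eef_pos: [472.4, -227.9, 47.3]
ee_rot: [0.0, 0.667, 0.745, -0.0]
ft_force: [0.7, 0.0, -1.0]
finger_gap: 43.7
grip_force: 0.0
time_s: 15.13
eef_pos: [573.3, -105.2, 207.2]
ee_rot: [-0.0, 0.665, 0.746, 0.0]
ft_force: [0.5, -0.5, -0.4]
finger_gap: 60.3
grip_force: 0.0
scene 219 rim 2.1659362792968864 7.989752197265602 51.818824768066406 slope [3.25800971e-03 1.00321473e-03 8.62382387e+01] 90.25312378830984
top 116 rim 1.6816528320312614 0.6223205566406023 49.23017120361328 slope [-4.80881596e-03  1.62960404e-02  8.66092772e+01] 91.50656590760536
```

View pics/end.png

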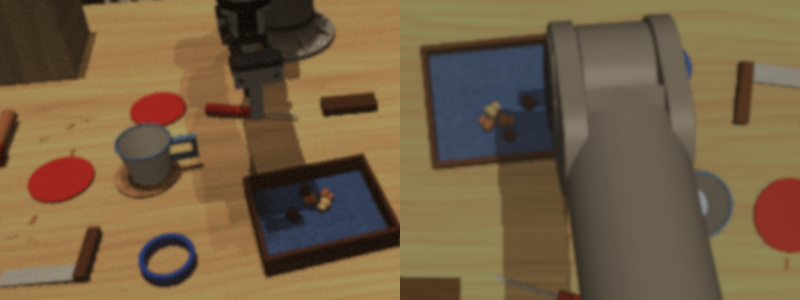

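The mug stands flat and empty on the cork coaster (148, 155), its rim within ~8 mm of the coaster's centre. The knobs are in the tray, the bystanders have not moved and the gripper is clear.

```bash
python3 -c "
from bench import env
print(env.finish_job())"
```

```text
the job is handed in; nothing more can be done
None
```

I tipped all five knobs into the tray, stood the empty mug upright on the cork coaster within about 8 mm of its centre, and handed the job in at about 15 s; the hand-in gave no verdict.

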